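# Make a test guard safe and hold its gate open

## Robot

A 7-joint arm with a two-finger parallel gripper is mounted at the origin on the work surface. World frame = base frame: x ahead of the robot, y to its left, z up, the work surface at z = 0. Lengths are in m, angles in rad, forces in N, time in s.
With the tool pointing down it reaches from about 0.35 to 0.9 m from the base axis. Payload 8.1 kg.
Tool frame: the origin (TCP) lies at the very end of the fingers, on their centre line; the grasp point (between the pads) lies 19 mm behind it; z points along the fingers, y is the direction in which the jaws open and shut (so a half turn about z gives the same grasp; the last joint's range is limited). The gripper opens to 92 mm and grips with 3 to 60 N. Pads are 19 mm wide; open, the fingers measure 130 mm over their backs; the gripper's body (75 mm by 190 mm) begins 47 mm behind the grasp point.
Start: joints at [1.196, 0.434, 0.025, 1.573, -0.012, 1.134, -0.075], TCP at [0.168, -0.602, 0.227] pointing down, gripper open.
Joint ranges: [-2.62, 2.62], [-0.44, 2.09], [-1.27, 1.32], [0.08, 2.57], [-1.32, 4.46], [0.12, 2], [-2.74, 2.74]. Speed limits (rad/s): [2.22, 2.22, 3.01, 3.01, 3.14, 3.14, 3.14].

## Interface

Orientations are given as a rotation vector (axis times angle).
In Python, from cell import observe, get_image, sign_off gives the robot as it stands.
- The arm moves only by the tool arm_command, never from a script. Its argument "deltas" is a list of rows, each an object with "xyz": the shift along the tool's x, y, z in cm, a list of three; "turn": the turn about the tool's z in degrees; "jaw": the closure in counts, from 0 (fully open) to 255 (shut). A call has 1 to 5 rows; each row is the pose to reach, as a shift and turn from the pose measured when the call began, along the tool's axes at that moment; what a row does not reach only later rows make up. A row lasts 1/12 s, in which the tool goes at most 41.7 mm and 7.16 degrees, less where a joint would pass 70% of its speed; a pose out of reach is approached as far as the arm can. A call with a gripper value outside its range is refused whole. The fingers move at their own pace and stop on an object; "force" is the grip in N (left out, the last holds). Time passes only in rows, so rows that repeat a pose let the fingers close. It gives the time, the measured TCP pose, the force and the opening at its end, in the units of the state.
- observe(): the state, without advancing time (a new reading comes with each control period).
- get_image(name): name is "side" or "top" or "wrist"; returns a dict with "frame" (420x560x3 uint8, red, green, blue), "depth" (420x560 float32, m along the optical axis (not along the pixel's ray), 0 where there is no reading), "camera_matrix" (3x3 intrinsics, pixels), "distortion" ([k1, k2, p1, p2, k3] as OpenCV has them; the pictures are not rectified), "cam_to_world" (4x4, takes a point from camera to world coordinates). Camera axes: x right, y up, looking along -z (the intrinsics and any distortion apply to the point x, -y, -z); pixel columns grow to the right and rows downward; lengths in m; the calibration is good to about 2 mm. A picture is of the moment at which its call begins.
- sign_off(): hands the job in, once; it reports no verdict.
The state is a dict: "clock": time; "joints": joint angles; "dq": joint speeds; "joint_efforts": joint torques, N m; "position": TCP position; "ee_rot": TCP orientation; "force": force on the tool from outside, world axes, zero at the start; "ft_torque": the same for the moment, N m; "width": opening from 0.0 (shut) to 1.0 (fully open).
Only numpy, scipy, OpenCV 4.12 (cv2) and the standard library are available. Lean on these libraries where they do the work, as an engineer would, in place of code of your own. Each camera call takes 0.05 s, during which the arm holds its last target.

## Task

Make the circuit-board test guard safe and open it: on the control box press the round key, then the square key, then the long bar key, each right down and let up again before the next. Then squeeze the guard's front catch (the one nearer the gate) fully shut between the fingers, then the rear catch in the same way, and swing the gate by its upright post past its half-way detent until it stands wide open, about square to the front. The gate springs back when let go, so finish while still holding it wide open with the gripper, and leave the loose things on the bench where they are.

Things in the scene. Friction and masses are not known exactly. Their poses are not given: they have to be found in the camera images.
- control_box: White and grey control box, fixed on the bench, 110 mm (x) x 200 mm (y) x 50 mm high; origin under its centre. Three grey key modules sit on it in a row along its y, 58 mm apart, in any order. All keys are black.
- key_round_top (a point): Centre of the top face of the key with a round cap, 28 mm across; 78 mm above the bench, 14 mm above its 48 x 46 mm grey module. Moves down as the key is pressed.
- key_square_top (a point): Centre of the top face of the key with a square cap, 28 x 28 mm; 78 mm above the bench, 14 mm above its 48 x 46 mm grey module. Moves down as the key is pressed.
- key_bar_top (a point): Centre of the top face of the key with a narrow bar cap, 36 mm along the box's x, 12 mm along y; 78 mm above the bench, 14 mm above its 48 x 46 mm grey module. Moves down as the key is pressed.
- key_round (a joint): Travel (m) of the round key: 0 = up, 0.006 = right down; springs back up. 1.5 N starts it, 5 N holds it right down.
- key_square (a joint): Travel (m) of the square key: 0 = up, 0.006 = right down; springs back up. 1.5 N starts it, 5 N holds it right down.
- key_bar (a joint): Travel (m) of the bar key: 0 = up, 0.006 = right down; springs back up. 1.5 N starts it, 5 N holds it right down.
- guard: Clear plastic test guard with aluminium edges on a grey base, fixed on the bench: box 160 mm (x) x 196 mm (y) x 100 mm high with a circuit board inside; origin on the bench under about its centre. x points from its gate side (front, towards the robot) to its back, y to the left seen from the robot.
- front_catch_grip (a point): Centre of the squeeze of the front catch (on the roof, nearer the gate): point fixed on the guard, 127 mm above the bench, 27 mm above the clear roof. Axes as the guard's. Two black upright tabs, pinched along the guard's y: outer face of the fixed tab at y = +19 mm from here; outer face of the sliding tab at y = -33 mm latched, -19 mm fully squeezed. 25 mm or more is free beyond each.
- rear_catch_grip (a point): Centre of the squeeze of the rear catch (on the roof, 55 mm behind the front catch and 30 mm further to +y): point fixed on the guard, 127 mm above the bench, 27 mm above the clear roof. Axes as the guard's. Two black upright tabs, pinched along the guard's y: outer face of the fixed tab at y = +19 mm from here; outer face of the sliding tab at y = -33 mm latched, -19 mm fully squeezed. 25 mm or more is free beyond each.
- front_catch (a joint): Joint of the front catch: travel (m) of its sliding tab towards its fixed tab. 0 = latched, 0.014 = fully squeezed (stop); the gate is free of this catch from about 0.010. No spring: about 4 N of friction, so it stays where it is squeezed.
- rear_catch (a joint): Joint of the rear catch: travel (m) of its sliding tab towards its fixed tab. 0 = latched, 0.014 = fully squeezed (stop); the gate is free of this catch from about 0.010. No spring: about 4 N of friction, so it stays where it is squeezed.
- gate (a joint): Angle of the gate (rad): 0 = shut, 1.57 = square, 1.75 = stop. Opens towards the robot, clockwise seen from above; free once both catches are squeezed. A spring pulls it shut (0.05 N m shut, 0.25 N m wide open). A ball detent resists from about 0.4 to 0.7 rad, at most some 4 N at the post; let go beyond it, the gate falls back onto it, well short of wide open.
- gate_hinge (a point): Point on the gate's vertical hinge axis, at the guard's front left corner, 130 mm above the bench. Axes as the guard's.
- gate_post (a point): Centre of the free part of the gate's upright black round post, 14 mm in diameter, 142 mm above the bench; post top at 165, gate top at 94 mm, things beside it below 115 mm. 120 mm from the hinge axis: to the guard's -y when shut, to its -x when square. Moves with the gate. Pinch it from above; it can turn between the fingers.
- breadboard: Loose white breadboard, 55 x 165 x 10 mm, beyond the control box; origin at the centre of its underside. Leave alone.
- screwdriver: Loose black-handled screwdriver, 180 mm long, lying to the left of the guard; leave alone.
- front_catch_fixed_tab: Fixed tab of the front catch, rigid on the guard's roof, on the +y side of its sliding tab. Both tabs: 22 mm along the guard's x, 8 mm thick, tops 144 mm above the bench. Origin at the centre of its foot, 100 mm above the bench.
- rear_catch_fixed_tab: Fixed tab of the rear catch, rigid on the guard's roof, on the +y side of its sliding tab. Both tabs: 22 mm along the guard's x, 8 mm thick, tops 144 mm above the bench. Origin at the centre of its foot, 100 mm above the bench.
- cube: Loose white rounded cube-like device, 75 x 75 x 80 mm high, to the right of and behind the guard; origin at the centre of its underside. Leave alone.

How it is judged:
By the outcome, as a careful person would: the job done as asked, in the order asked, and still so for the second after the job is handed in, while the arm keeps its last pose, push and grip.
It also fails if it takes over 72 s, if anything falls off the work surface, if the arm or the gripper's body presses on something with over 40 N, if the wrist force passes 120 N, or if a joint passes its speed limit or range.

## Working session

There is one attempt and no reset: what is moved stays moved. The work goes in short steps, Python scripts to look and compute and a tool call to move; the robot and the scene stay as the last step left them, time stands still between calls to the robot, and variables do not carry over. Pictures are saved under pics/ and viewed, and the job is handed in when it is done.

Besides the shell and the picture viewer there is one more tool, called as name([rows], argument=value, ...), one row to a line, values as JSON. arm_command: Moves the arm, as the interface text tells. Its arguments: {"type":"object","properties":{"deltas":{"type":"array","items":{"type":"object","properties":{"xyz":{"type":"array","items":{"type":"number"}},"turn":{"type":"number"},"jaw":{"type":"number"}}}},"force":{"type":"number"}},"required":["deltas"]}

```bash
mkdir -p pics; ls; cat > h.py <<'E'
import numpy as np, cv2
from cell import observe, get_image
from scipy.spatial.transform import Rotation as R
def snap(name,fn):
    d=get_image(name); cv2.imwrite(f'pics/{fn}.png',cv2.cvtColor(d['frame'],cv2.COLOR_RGB2BGR))
    np.savez(f'pics/{fn}.npz',**{k:np.asarray(v) for k,v in d.items()}); return d
def load(fn): return np.load(f'pics/{fn}.npz')
def ray(d,u,v):
    p=cv2.undistortPoints(np.array([[[u,v]]],float),d['camera_matrix'],d['distortion'])[0,0]
    T=d['cam_to_world']; r=T[:3,:3]@np.array([p[0],-p[1],-1.]); return T[:3,3],r
def atz(d,u,v,z):
    o,r=ray(d,u,v); return o+r*(z-o[2])/r[2]
def dep(d,u,v,k=1):
    w=d['depth'][int(v)-k:int(v)+k+1,int(u)-k:int(u)+k+1]; w=w[w>0]
    o,r=ray(d,u,v); return o+r*np.median(w) if len(w) else None
def tri(a,b):
    (o1,r1),(o2,r2)=a,b; r1=r1/np.linalg.norm(r1); r2=r2/np.linalg.norm(r2)
    t=np.linalg.lstsq(np.stack([r1,-r2],1),o2-o1,rcond=None)[0]
    p,q=o1+r1*t[0],o2+r2*t[1]; return (p+q)/2,np.linalg.norm(p-q)
def proj(d,P):
    T=np.linalg.inv(d['cam_to_world']); p=T[:3,:3]@np.asarray(P)+T[:3,3]
    return cv2.projectPoints(np.array([[p[0],-p[1],-p[2]]]),np.zeros(3),np.zeros(3),d['camera_matrix'],d['distortion'])[0][0,0]
def crop(fn,x0,y0,x1,y1,s,out):
    im=cv2.imread(f'pics/{fn}.png')[y0:y1,x0:x1]; cv2.imwrite(f'pics/{out}.png',cv2.resize(im,None,fx=s,fy=s,interpolation=cv2.INTER_CUBIC))
E
python3 - <<'E'
from h import *
for n in ['side','top','wrist']:
    d=snap(n,n+'0'); print(n,d['cam_to_world'].round(3).tolist(),d['camera_matrix'].round(1).tolist(),d['distortion'])
print(observe())
E
```

```text
pics
side [[1.0, -0.009, -0.006, 0.569], [0.001, 0.639, -0.769, -1.105], [0.011, 0.769, 0.639, 1.046], [0.0, 0.0, 0.0, 1.0]] [[521.9, 0.0, 284.3], [0.0, 521.9, 200.8], [0.0, 0.0, 1.0]] [0.06124034 0.         0.         0.         0.        ]
top [[0.012, 0.992, -0.128, 0.441], [-1.0, 0.013, 0.001, 0.036], [0.002, 0.128, 0.992, 1.232], [0.0, 0.0, 0.0, 1.0]] [[447.2, 0.0, 274.7], [0.0, 447.2, 213.9], [0.0, 0.0, 1.0]] [-0.00694393  0.          0.          0.          0.        ]
wrist [[0.269, 0.92, 0.286, 0.245], [-0.963, 0.258, 0.078, -0.581], [-0.002, -0.296, 0.955, 0.383], [0.0, 0.0, 0.0, 1.0]] [[325.2, 0.0, 281.5], [0.0, 325.2, 211.5], [0.0, 0.0, 1.0]] [-0.04863736  0.          0.          0.          0.        ]
{'clock': 0.15, 'joints': array([ 1.19639025,  0.43505405,  0.02495871,  1.57385202, -0.01157961,
        1.1339993 , -0.07509685]), 'dq': array([ 0.00089026, -0.0033042 ,  0.0016661 , -0.00201509, -0.00013099,
       -0.0006647 , -0.00040564]), 'joint_efforts': array([ 1.73816912e-03, -6.68267441e+01,  9.85861905e-01, -3.14698184e+01,
       -6.04779879e-02,  3.93315358e-02,  9.53476683e-05]), 'position': array([ 0.16765334, -0.60170918,  0.22614455]), 'ee_rot': array([-3.11150945e+00, -4.25418983e-01,  4.32429161e-04]), 'force': array([-0.9026061 ,  0.55801319, -0.23986241]), 'ft_torque': array([ 0.00521884, -0.0161609 , -0.00799615]), 'width': 0.9973020639579602}
```

View pics/top0.png

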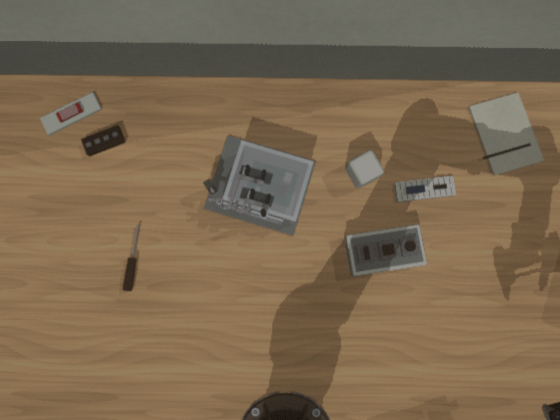

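View pics/side0.png

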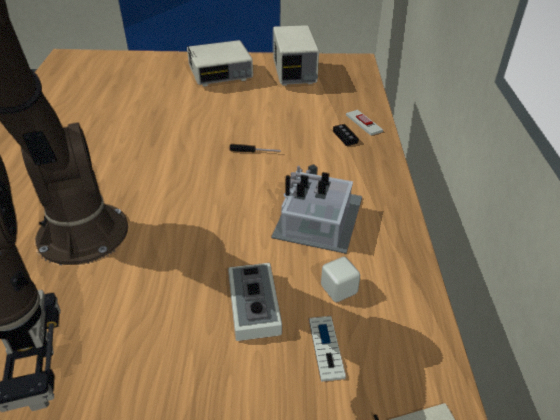

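View pics/wrist0.png

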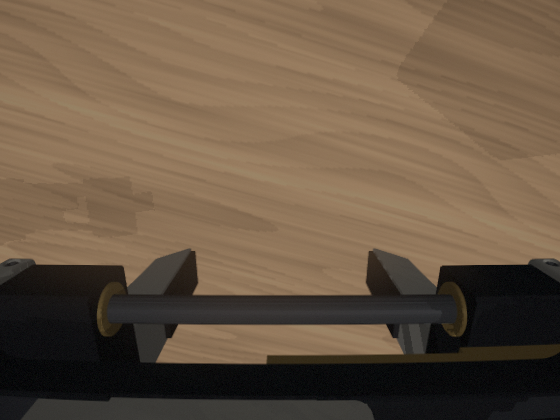

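```bash
python3 - <<'E'
from h import *
crop('top0',195,125,325,245,6,'t_guard'); crop('top0',335,215,435,285,7,'t_box')
crop('side0',260,150,380,260,6,'s_guard'); crop('side0',215,250,295,350,6,'s_box')
E
```

```text
(no output)
```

View pics/t_guard.png

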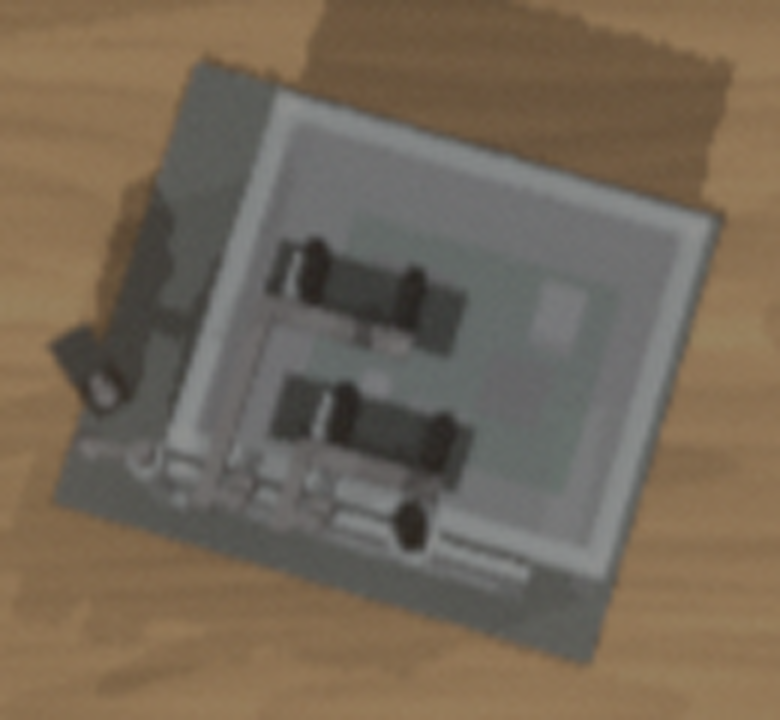

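View pics/t_box.png

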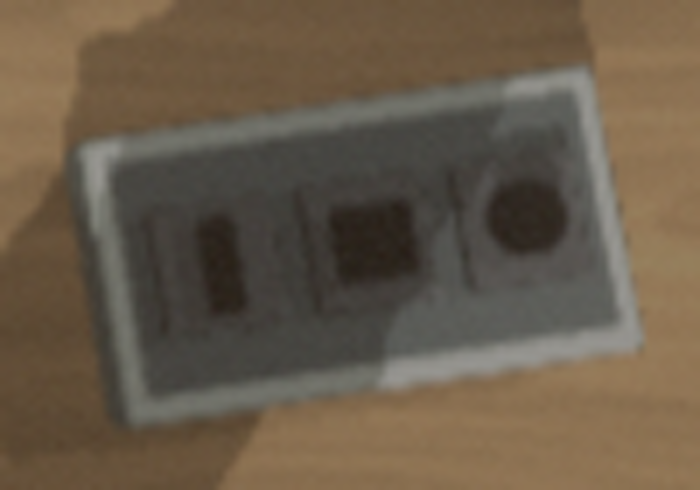

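View pics/s_guard.png

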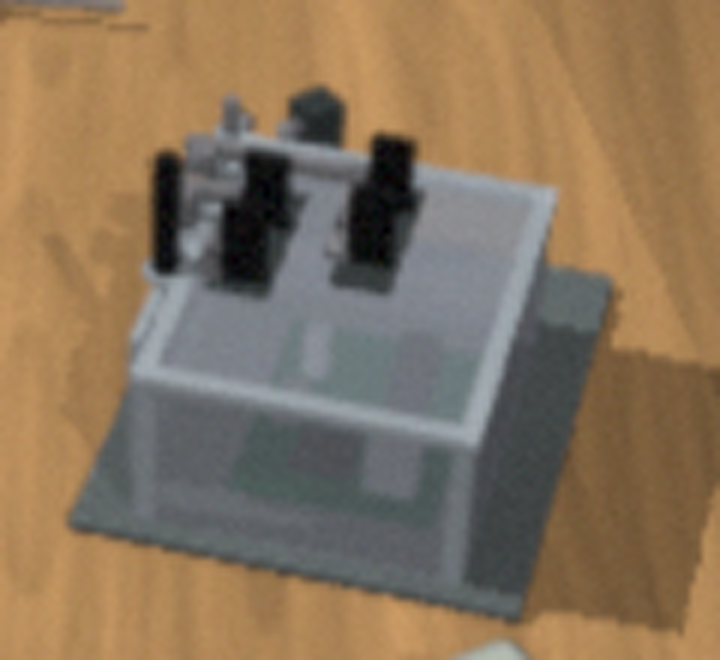

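View pics/s_box.png

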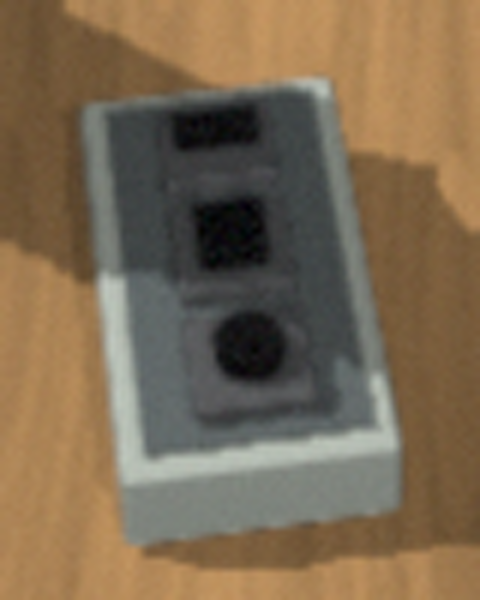

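```bash
python3 - <<'E'
from h import *
t=load('top0'); s=load('side0')
T=lambda c,x0,y0,k:(x0+(c[0]+.5)/k-.5,y0+(c[1]+.5)/k-.5)
for n,a,b in [('round',(527,217),(250,343)),('square',(374,241),(232,231)),('bar',(222,264),(216,125))]:
    p=T(a,335,215,7);q=T(b,215,250,6)
    print(n,tri(ray(t,*p),ray(s,*q)),'z78',atz(t,*p,.078),atz(s,*q,.078),'depth',dep(t,*p),dep(s,*q))
for n,a,b in [('ff',(345,388),(268,157)),('fs',(445,418),(246,207)),('rf',(316,243),(393,140)),('rs',(414,272),(372,188)),('post',(412,505),(167,157))]:
    p=T(a,195,125,6);q=T(b,260,150,6)
    z=.165 if n=='post' else .144
    print(n,tri(ray(t,*p),ray(s,*q)),'z',atz(t,*p,z),atz(s,*q,z),'depth',dep(t,*p,0),dep(s,*q,0))
for n,c in [('roofBL',(278,92)),('roofBR',(718,215)),('roofFR',(605,575)),('roofFL',(168,455))]:
    print(n,atz(t,*T(c,195,125,6),.1))
E
```

```text
round (array([ 0.51292687, -0.31827663,  0.06780981]), np.float64(0.0003656350662979053)) z78 [ 0.51211891 -0.3151949   0.078     ] [ 0.51368992 -0.32645115  0.078     ] depth [ 0.5125939  -0.31754704  0.07026703] [ 0.51332974 -0.32137452  0.07168983]
square (array([ 0.50324497, -0.26116692,  0.06751776]), np.float64(0.0001973311882370051)) z78 [ 0.50258946 -0.25850341  0.078     ] [ 0.50404565 -0.27019666  0.078     ] depth [ 0.50291776 -0.26007824  0.07182523] [ 0.50380334 -0.26707895  0.07438587]
bar (array([ 0.49392259, -0.20428978,  0.06852089]), np.float64(8.25953827318222e-05)) z78 [ 0.49345258 -0.20233782  0.078     ] [ 0.49469073 -0.21302165  0.078     ] depth [ 0.49387336 -0.20425692  0.06870068] [ 0.49427676 -0.20804766  0.07260364]
ff (array([0.63827274, 0.09095744, 0.14703783]), np.float64(0.006833369320305606)) z [0.64229599 0.09143667 0.144     ] [0.63510439 0.09386316 0.144     ] depth [0.64250762 0.09149524 0.14285482] [0.63491639 0.09045751 0.14656154]
fs (array([0.6264158 , 0.04975948, 0.14861745]), np.float64(0.0060927271808612305)) z [0.63029846 0.0500925  0.144 
[... 285 characters left out ...]
048  0.10440678 0.14727214] [0.69596537 0.11025147 0.14260367]
rs (array([0.68634437, 0.06333057, 0.15032722]), np.float64(0.007109222517569235)) z [0.6914357  0.06379174 0.144     ] [0.68359511 0.07025539 0.144     ] depth [0.69111413 0.06375577 0.14539828] [0.68725225 0.10773724 0.11524197]
post (array([0.58847654, 0.062291  , 0.16766682]), np.float64(0.004395035701322293)) z [0.59106084 0.06256612 0.165     ] [0.58635681 0.06522308 0.165     ] depth [0.59084237 0.06252709 0.1665558 ] [0.58634809 0.06463828 0.16544013]
roofBL [0.78069861 0.12527667 0.1       ]
roofBR [ 0.72841993 -0.06604893  0.1       ]
roofFR [ 0.57122092 -0.01821276  0.1       ]
roofFL [0.62041714 0.16869684 0.1       ]
```

```bash
python3 - <<'E'
from h import *
t=load('top0'); s=load('side0')
for n,(u,v) in [('boxwhite',(350,262)),('boxgrey',(377,264)),('mod',(372,248)),('table',(330,270)),('roofedge',(310,190))]: print(n,dep(t,u,v))
for n,(u,v) in [('boxwhite side',(241,328)),('grey',(262,325)),('table',(205,310)),('roof',(320,205))]: print(n,dep(s,u,v))
d=t
for r in range(243,250): print(['%.3f'%dep(t,u,r,0)[2] for u in range(404,418)])
o=observe(); M=R.from_rotvec(o['ee_rot']).as_matrix(); print(M.round(3)); 
print((M.T@(np.array([.48,-.33,.25])-o['position'])*100).round(2))
E
```

```text
boxwhite [ 0.46888453 -0.16621554  0.04222197]
boxgrey [ 0.46433392 -0.23589136  0.05004931]
mod [ 0.505735   -0.22153466  0.0584077 ]
table [ 0.44743832 -0.11864486 -0.00148898]
roofedge [ 6.68815498e-01 -6.32160793e-02  2.36051757e-04]
boxwhite side [ 0.47947235 -0.36327892  0.04729127]
grey [ 0.52752576 -0.35417035  0.04673756]
table [ 0.38246046 -0.27604905  0.00174404]
roof [0.67846191 0.01364878 0.10234009]
['0.059', '0.067', '0.073', '0.076', '0.073', '0.070', '0.071', '0.070', '0.072', '0.068', '0.071', '0.069', '0.056', '0.065']
['0.059', '0.065', '0.068', '0.071', '0.069', '0.071', '0.070', '0.071', '0.068', '0.071', '0.073', '0.073', '0.057', '0.058']
['0.056', '0.068', '0.070', '0.071', '0.066', '0.073', '0.072', '0.071', '0.070', '0.070', '0.073', '0.070', '0.057', '0.063']
['0.060', '0.067', '0.071', '0.067', '0.070', '0.073', '0.074', '0.074', '0.072', '0.072', '0.067', '0.074', '0.062', '0.059']
['0.061', '0.064', '0.068', '0.070', '0.074', '0.067', '0.072', '0.068', '0.067', '0.075', '0.070', '0.075', '0.065', '0.059']
['0.060', '0.060', '0.068', '0.070', '0.071', '0.071', '0.075', '0.072', '0.064', '0.069', '0.071', '0.061', '0.055', '0.060']
['0.058', '0.059', '0.060', '0.073', '0.078', '0.068', '0.070', '0.071', '0.071', '0.068', '0.072', '0.059', '0.062', '0.061']
[[ 0.963  0.268 -0.   ]
 [ 0.268 -0.963  0.001]
 [-0.    -0.001 -1.   ]]
[ 37.38 -17.79  -2.37]
```

arm_command([
  {"xyz":[3.5,-1.7,0],"jaw":255},
  {"xyz":[7,-3.4,0],"jaw":255},
  {"xyz":[10.5,-5.1,0],"jaw":255},
  {"xyz":[14,-6.8,0],"jaw":255},
  {"xyz":[17.5,-8.5,0],"jaw":255},
], force=40)

```text
schema error: expected keys xyz, turn, jaw
```

arm_command([
  {"xyz":[3.5,-1.7,0.5],"jaw":255},
  {"xyz":[7,-3.4,1],"jaw":255},
  {"xyz":[10.5,-5.1,1.5],"jaw":255},
  {"xyz":[14,-6.8,2],"jaw":255},
  {"xyz":[17.5,-8.5,2.5],"jaw":255},
])

```text
schema error: expected keys xyz, turn, jaw
```

arm_command([
  {"xyz":[3.5,-1.7,0],"turn":0,"jaw":255},
  {"xyz":[7,-3.4,0],"turn":0,"jaw":255},
  {"xyz":[10.5,-5.1,0],"turn":0,"jaw":255},
  {"xyz":[14,-6.8,0],"turn":0,"jaw":255},
  {"xyz":[17.5,-8.5,0],"turn":0,"jaw":255},
], force=40)

```text
clock: 0.57
position: [0.3144, -0.4714, 0.2261]
ee_rot: [-3.111, -0.425, 0.001]
force: [0.8, -0.4, -0.1]
width: 0.685
```

arm_command([
  {"xyz":[3.5,-1.7,0.5],"turn":0,"jaw":255},
  {"xyz":[7,-3.4,1],"turn":0,"jaw":255},
  {"xyz":[10.5,-5.1,1.5],"turn":0,"jaw":255},
  {"xyz":[14,-6.8,2],"turn":0,"jaw":255},
  {"xyz":[17.5,-8.5,2.5],"turn":0,"jaw":255},
])

```text
clock: 0.98
position: [0.4612, -0.341, 0.2009]
ee_rot: [-3.111, -0.425, 0.001]
force: [0.4, -0.4, 0.7]
width: 0.322
```

```bash
python3 - <<'E'
from h import *
d=snap('wrist','w1'); o=observe(); print(o['clock'],o['position'],o['width'],o['force'],o['dq'].round(3))
for P in [(.5128,-.318,.071),(.503,-.261,.071),(.494,-.205,.071)]: print(proj(d,P))
print(proj(d,o['position']))
E
```

```text
1.0333 [ 0.46800668 -0.33297896  0.1999187 ] 0.27846463291742285 [ 5.69722351  6.09034013 -0.31680313] [ 0.039 -0.015 -0.019  0.018 -0.03   0.017  0.156]
[272.19750225 140.10086504]
[205.68854869 133.35967776]
[140.71069482 126.339546  ]
[270.12735028 251.69176025]
```

View pics/w1.png

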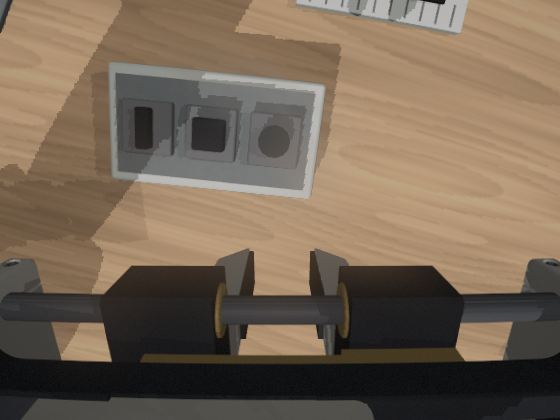

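```bash
python3 - <<'E'
from h import *
t=load('top0'); s=load('side0'); w=load('w1'); o=observe(); M=R.from_rotvec(o['ee_rot']).as_matrix()
crop('w1',110,90,320,190,3.5,'w1c')
for n,p,q,r in [('round',(409.9,245.6),(256.2,306.8),(274,140)),('square',(388,249),(253.3,288),(209,133.5)),('bar',(366.3,252.3),(250.6,270.4),(144,127.5))]:
    print(n,tri(ray(t,*p),ray(w,*r)),tri(ray(s,*q),ray(w,*r)),dep(w,*r,3))
    print(proj(w,atz(t,*p,.078)))
print(o['position'],(M.T@(np.array([.5125,-.317,.09])-o['position'])*100).round(2))
E
```

```text
round (array([ 0.51280432, -0.31943906,  0.06452637]), np.float64(0.000154795029717381)) (array([ 0.51310703, -0.31947949,  0.06914619]), np.float64(6.664400423646804e-05)) [ 0.5133466  -0.31948476  0.07149167]
[268.64463549 140.81225324]
square (array([ 0.5030549 , -0.26226589,  0.06370958]), np.float64(0.0006334724296709589)) (array([ 0.50365293, -0.26378173,  0.07087479]), np.float64(4.7762257207269644e-05)) [ 0.50367332 -0.26385058  0.07123986]
[200.83938686 133.59406616]
bar (array([ 0.49340957, -0.20531827,  0.0647421 ]), np.float64(0.0012813035671892941)) (array([ 0.49431311, -0.20908053,  0.07382102]), np.float64(0.0001949381600131244)) [ 0.49390913 -0.20829159  0.0718547 ]
[134.15822914 126.5964255 ]
[ 0.46800668 -0.33297896  0.1999187 ] [ 4.67 -0.24 11.01]
```

View pics/w1c.png

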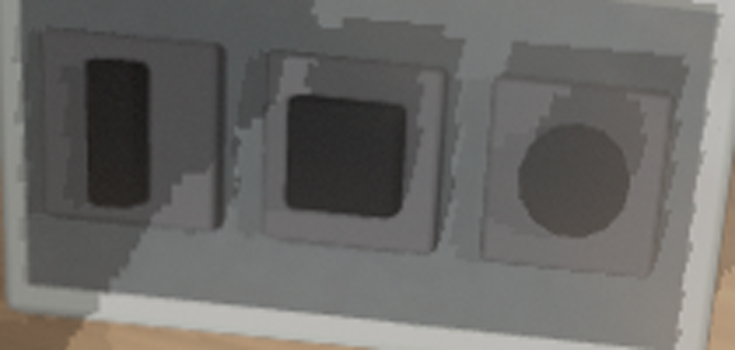

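arm_command([
  {"xyz":[2,0,3.5],"turn":0,"jaw":255},
  {"xyz":[3.5,-0.1,7],"turn":0,"jaw":255},
  {"xyz":[4.7,-0.1,10],"turn":0,"jaw":255},
  {"xyz":[4.7,-0.1,10.8],"turn":0,"jaw":255},
  {"xyz":[4.7,-0.1,10.8],"turn":0,"jaw":255},
])

```text
clock: 1.45
position: [0.5114, -0.3171, 0.0893]
ee_rot: [-3.101, -0.441, 0.002]
force: [-0.6, -0.1, 0.4]
width: 0.007
```

```bash
python3 - <<'E'
from h import *
d=snap('wrist','w2'); o=observe(); print(o['clock'],o['position'],o['width'],o['force'],o['dq'].round(3))
E
```

```text
1.5 [ 0.51188084 -0.31848939  0.09147124] 0.0016879812343880691 [-0.15737805  0.12580533  0.51040432] [ 0.015 -0.045  0.007 -0.029  0.     0.01  -0.002]
```

View pics/w2.png

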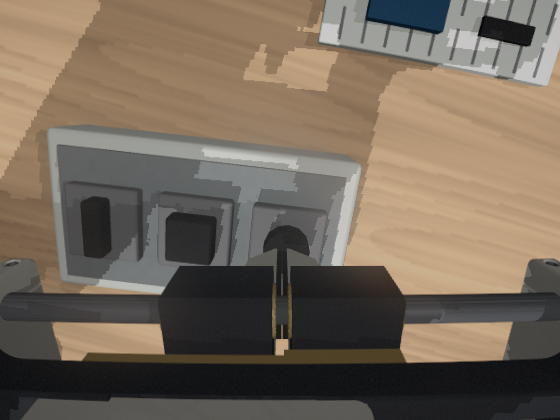

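arm_command([
  {"xyz":[0.1,0.1,0.8],"turn":0,"jaw":255},
  {"xyz":[0.1,0.1,1.2],"turn":0,"jaw":255},
  {"xyz":[0.1,0.1,1.5],"turn":0,"jaw":255},
  {"xyz":[0.1,0.1,1.7],"turn":0,"jaw":255},
  {"xyz":[0.1,0.1,1.7],"turn":0,"jaw":255},
])

```text
clock: 1.92
position: [0.5129, -0.3194, 0.0747]
ee_rot: [-3.104, -0.438, -0.002]
force: [-1.0, 0.7, 0.9]
width: 0.008
```

arm_command([
  {"xyz":[0,0,0.2],"turn":0,"jaw":255},
  {"xyz":[0,0,0.4],"turn":0,"jaw":255},
  {"xyz":[0,0,0.4],"turn":0,"jaw":255},
])

```text
clock: 2.17
position: [0.5131, -0.3196, 0.0708]
ee_rot: [-3.105, -0.438, -0.002]
force: [0.2, -1.3, 1.8]
width: 0.004
```

arm_command([
  {"xyz":[0,0,0.2],"turn":0,"jaw":255},
  {"xyz":[0,0,0.3],"turn":0,"jaw":255},
  {"xyz":[0,0,0.3],"turn":0,"jaw":255},
])

```text
clock: 2.42
position: [0.5132, -0.3197, 0.0678]
ee_rot: [-3.105, -0.438, -0.003]
force: [-0.4, -0.3, 3.6]
width: 0.006
```

arm_command([
  {"xyz":[0,0,0.2],"turn":0,"jaw":255},
  {"xyz":[0,0,0.3],"turn":0,"jaw":255},
  {"xyz":[0,0,0.3],"turn":0,"jaw":255},
])

```text
clock: 2.67
position: [0.5134, -0.3197, 0.0661]
ee_rot: [-3.105, -0.438, -0.003]
force: [-4.6, 1.9, 17.0]
width: 0.004
```

arm_command([
  {"xyz":[0,0,0.1],"turn":0,"jaw":255},
  {"xyz":[0,0,0.2],"turn":0,"jaw":255},
  {"xyz":[0,0,0.2],"turn":0,"jaw":255},
])

```text
clock: 2.92
position: [0.5133, -0.3198, 0.066]
ee_rot: [-3.106, -0.438, -0.004]
force: [-6.3, 3.9, 22.7]
width: 0.003
```

arm_command([
  {"xyz":[0,0,-1.2],"turn":0,"jaw":255},
  {"xyz":[0,0,-2.4],"turn":0,"jaw":255},
  {"xyz":[0.3,-2.8,-2.4],"turn":0,"jaw":255},
  {"xyz":[0.6,-5.6,-2.4],"turn":0,"jaw":255},
  {"xyz":[0.6,-5.6,-2.0],"turn":0,"jaw":255},
])

```text
clock: 3.33
position: [0.5039, -0.2585, 0.087]
ee_rot: [-3.102, -0.446, -0.005]
force: [0.4, 0.2, 0.5]
width: 0.007
```

```bash
python3 - <<'E'
from h import *
d=snap('wrist','w3'); o=observe(); print(o['clock'],o['position'],o['force'],R.from_rotvec(o['ee_rot']).as_matrix().round(3))
M=R.from_rotvec(o['ee_rot']).as_matrix();print((M.T@(np.array([.5036,-.2638,.075])-o['position'])*100).round(2))
E
```

```text
3.3833 [ 0.50358753 -0.26091925  0.08601419] [-0.31864979 -0.19486959 -0.65704858] [[ 0.96   0.281  0.001]
 [ 0.281 -0.96   0.007]
 [ 0.003 -0.007 -1.   ]]
[-0.08  0.28  1.1 ]
```

View pics/w3.png

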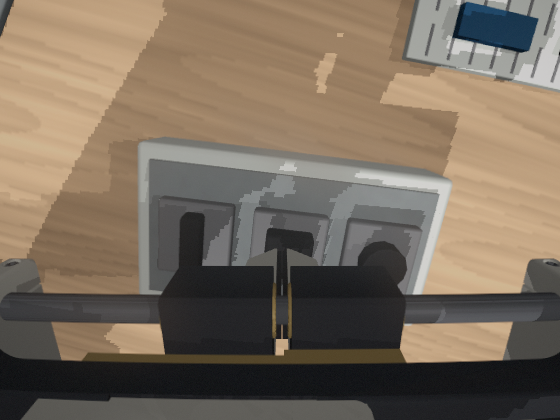

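arm_command([
  {"xyz":[-0.1,0.3,0.8],"turn":0,"jaw":255},
  {"xyz":[-0.1,0.3,1.3],"turn":0,"jaw":255},
  {"xyz":[-0.1,0.3,1.7],"turn":0,"jaw":255},
  {"xyz":[-0.1,0.3,2.0],"turn":0,"jaw":255},
  {"xyz":[-0.1,0.3,2.0],"turn":0,"jaw":255},
])

```text
clock: 3.8
position: [0.5034, -0.265, 0.0663]
ee_rot: [-3.104, -0.442, -0.003]
force: [-2.7, -0.3, 7.7]
width: 0.003
```

arm_command([
  {"xyz":[0,0,0.1],"turn":0,"jaw":255},
  {"xyz":[0,0,0.3],"turn":0,"jaw":255},
  {"xyz":[0,0,0.3],"turn":0,"jaw":255},
])

```text
clock: 4.05
position: [0.5036, -0.2651, 0.0657]
ee_rot: [-3.104, -0.441, -0.004]
force: [-9.4, 6.5, 32.9]
width: 0.009
```

arm_command([
  {"xyz":[0,0,-1.2],"turn":0,"jaw":255},
  {"xyz":[0,0,-2.4],"turn":0,"jaw":255},
  {"xyz":[0.3,-2.8,-2.4],"turn":0,"jaw":255},
  {"xyz":[0.6,-5.7,-2.4],"turn":0,"jaw":255},
  {"xyz":[0.6,-5.7,-2.0],"turn":0,"jaw":255},
])

```text
clock: 4.47
position: [0.4932, -0.2038, 0.0863]
ee_rot: [-3.1, -0.447, -0.004]
force: [-0.2, 1.0, -0.3]
width: 0.001
```

```bash
python3 - <<'E'
from h import *
d=snap('wrist','w4'); o=observe(); print(o['clock'],o['position'],o['force'])
M=R.from_rotvec(o['ee_rot']).as_matrix();print((M.T@(np.array([.494,-.2087,.075])-o['position'])*100).round(2))
E
```

```text
4.5167 [ 0.49306931 -0.20618615  0.08533504] [-0.06068328  0.18129375 -0.06487889]
[0.02 0.28 1.03]
```

View pics/w4.png

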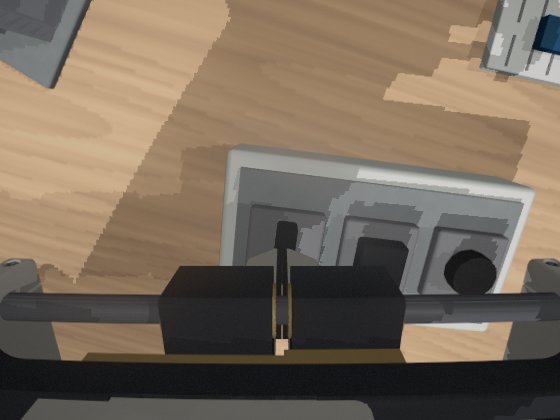

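arm_command([
  {"xyz":[0,0.2,0.8],"turn":0,"jaw":255},
  {"xyz":[0,0.2,1.3],"turn":0,"jaw":255},
  {"xyz":[0,0.2,1.7],"turn":0,"jaw":255},
  {"xyz":[0,0.2,2.0],"turn":0,"jaw":255},
  {"xyz":[0,0.2,2.0],"turn":0,"jaw":255},
])

```text
clock: 4.93
position: [0.4937, -0.2092, 0.066]
ee_rot: [-3.103, -0.444, -0.003]
force: [-4.5, 0.3, 16.3]
width: 0.002
```

arm_command([
  {"xyz":[0,0,0.1],"turn":0,"jaw":255},
  {"xyz":[0,0,0.2],"turn":0,"jaw":255},
  {"xyz":[0,0,0.2],"turn":0,"jaw":255},
])

```text
clock: 5.18
position: [0.4938, -0.2093, 0.0657]
ee_rot: [-3.103, -0.442, -0.003]
force: [-9.5, 5.4, 31.5]
width: 0.006
```

arm_command([
  {"xyz":[0,0,-3],"turn":0,"jaw":255},
  {"xyz":[0.5,-0.5,-7],"turn":7,"jaw":150},
  {"xyz":[2.5,-3,-10],"turn":14,"jaw":90},
  {"xyz":[5,-6,-12.5],"turn":21,"jaw":90},
  {"xyz":[7.5,-9,-14],"turn":28,"jaw":90},
])

```text
clock: 5.6
position: [0.5389, -0.1102, 0.2061]
ee_rot: [-3.117, 0.337, -0.004]
force: [2.2, 0.2, -0.3]
width: 0.248
```

```bash
python3 - <<'E'
from h import *
o=observe(); print(o['clock'],o['position'],o['width'])
M=R.from_rotvec(o['ee_rot']).as_matrix();print(M.round(3),(M.T@(np.array([.60,.06,.24])-o['position'])*100).round(2))
E
```

```text
5.6 [ 0.53886313 -0.11023562  0.20611611] 0.24816976891216821
[[ 0.977 -0.214  0.003]
 [-0.214 -0.977  0.007]
 [ 0.002 -0.007 -1.   ]] [  2.34 -17.96  -3.26]
```

arm_command([
  {"xyz":[0.5,-3.8,-1],"turn":1,"jaw":90},
  {"xyz":[1,-7.6,-2],"turn":2,"jaw":90},
  {"xyz":[1.5,-11.5,-3],"turn":2.5,"jaw":90},
  {"xyz":[2.3,-15,-3.2],"turn":2.5,"jaw":90},
  {"xyz":[2.3,-18,-3.2],"turn":2.5,"jaw":90},
])

```text
clock: 6.02
position: [0.6017, 0.0625, 0.2399]
ee_rot: [-3.108, 0.405, -0.007]
force: [0.5, 0.5, 0.6]
width: 0.604
```

arm_command([
  {"xyz":[0,0,0],"turn":0,"jaw":90},
])

```text
clock: 6.1
position: [0.6025, 0.0698, 0.2392]
ee_rot: [-3.105, 0.394, -0.006]
force: [-1.2, 1.3, -0.2]
width: 0.636
```

```bash
python3 - <<'E'
from h import *
d=snap('wrist','w5'); o=observe(); print(o['clock'],o['position'],o['width'],o['dq'].round(3)); print(R.from_rotvec(o['ee_rot']).as_matrix().round(3))
E
```

```text
6.15 [0.60234146 0.06660775 0.23906064] 0.6460266803336352 [ 0.048 -0.019  0.054  0.034  0.019  0.005  0.034]
[[ 0.968 -0.251  0.005]
 [-0.251 -0.968  0.009]
 [ 0.002 -0.01  -1.   ]]
```

View pics/w5.png

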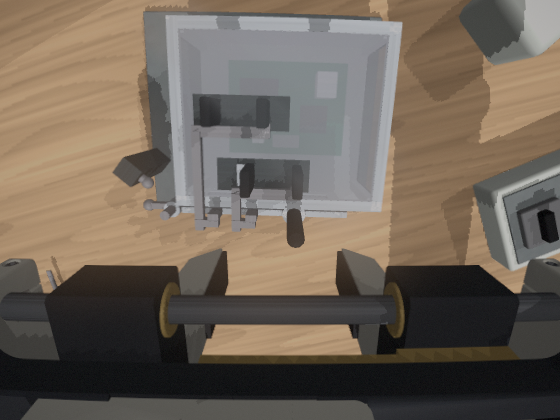

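```bash
python3 - <<'E'
from h import *
crop('w5',110,70,330,255,3.6,'w5c')
E
```

```text
(no output)
```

View pics/w5c.png

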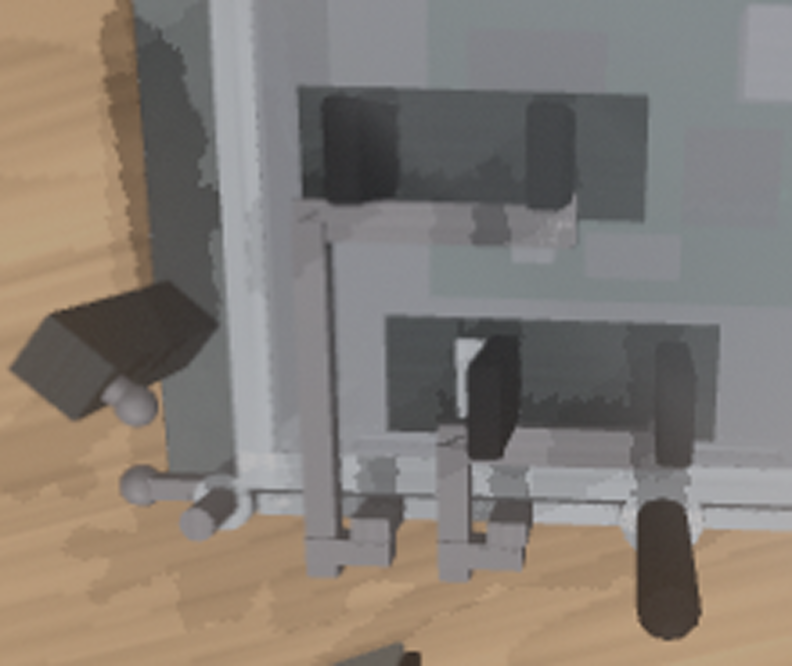

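```bash
python3 - <<'E'
from h import *
d=load('w5'); D=d['depth']; v,u=np.mgrid[60:260,110:330]
p=cv2.undistortPoints(np.stack([u.ravel(),v.ravel()],1).astype(float)[:,None],d['camera_matrix'],d['distortion'])[:,0]
T=d['cam_to_world']; z=D[60:260,110:330].ravel()
P=(T[:3,:3]@(np.c_[p[:,0],-p[:,1],-np.ones(len(p))]*z[:,None]).T).T+T[:3,3]
print('roof z', np.median(P[(P[:,2]>.09)&(P[:,2]<.112),2]))
m=((P[:,2]>.138)&(z>0)).reshape(v.shape).astype(np.uint8)
n,l,st,c=cv2.connectedComponentsWithStats(m)
e=np.array([.254,.967]); f=np.array([.967,-.254])
for i in range(1,n):
    if st[i,4]<15: continue
    Q=P[(l==i).ravel()]; zz=Q[:,2]
    a=Q[:,:2]@f; b=Q[:,:2]@e
    print(st[i],'mean',Q.mean(0).round(4),'zmed/max',np.median(zz).round(4),np.percentile(zz,95).round(4),'f',np.percentile(a,[3,97]).round(4),'e',np.percentile(b,[3,97]).round(4))
# roof edges orientation
E
```

```text
roof z 0.09970605920528441
[ 90  37  12  31 338] mean [0.6947 0.1064 0.1429] zmed/max 0.1432 0.1443 f [0.6342 0.6546] e [0.2757 0.2833]
[146  39  12  29 318] mean [0.6831 0.066  0.1437] zmed/max 0.1437 0.1451 f [0.6339 0.6534] e [0.2336 0.2412]
[130 110  10  28 274] mean [0.6342 0.0931 0.1431] zmed/max 0.1432 0.1444 f [0.5792 0.5998] e [0.2476 0.2549]
[182 111  11  29 280] mean [0.6226 0.0527 0.1437] zmed/max 0.1438 0.145 f [0.5783 0.5988] e [0.2054 0.2126]
[177 161  18  27 389] mean [0.5884 0.0633 0.1584] zmed/max 0.1629 0.1651 f [0.5456 0.557 ] e [0.2046 0.2169]
[ 79 188  38  12 264] mean [0.6213 0.1009 0.247 ] zmed/max 0.2475 0.2525 f [0.5724 0.576 ] e [0.2496 0.2638]
```

```bash
python3 - <<'E'
from h import *
d=load('w5')
for n,(a,b) in {'rodlong':(317,350),'rodshort':(453,500),'plateF':(590,390),'plateR':(460,160),'crossR':(400,225),'crossF':(600,448),'peg':(465,345),'plateFleft':(420,380),'hinge':(200,510),'block':(90,350),'ball':(130,400),'bump':(375,520)}.items():
    u=110+a/3.6; v=70+b/3.6; print(n,dep(d,u,v,1).round(4))
o=observe(); M=R.from_rotvec(o['ee_rot']).as_matrix()
e=np.array([.272,.962,0])
g=np.array([.6302,.0792,0])
print((M.T@(g-.006*e+[0,0,.15]-o['position'])*100).round(2), o['position'],M.round(3))
E
```

```text
rodlong [0.6528 0.1354 0.109 ]
rodshort [0.6073 0.1136 0.1094]
plateF [0.6248 0.0729 0.101 ]
plateR [0.6877 0.0891 0.1011]
crossR [0.6766 0.1067 0.1071]
crossF [0.6109 0.0737 0.1076]
peg [0.6441 0.1003 0.1035]
plateFleft [0.6381 0.1144 0.1013]
hinge [0.6216 0.1767 0.1132]
block [0.6665 0.2    0.0913]
ball [0.6505 0.1977 0.0844]
bump [0.6082 0.1335 0.1138]
[ 2.35 -1.23  8.92] [0.60234146 0.06660775 0.23906064] [[ 0.968 -0.251  0.005]
 [-0.251 -0.968  0.009]
 [ 0.002 -0.01  -1.   ]]
```

arm_command([
  {"xyz":[1.2,-0.8,2],"turn":1.3,"jaw":55},
  {"xyz":[2.3,-1.6,4],"turn":1.3,"jaw":55},
  {"xyz":[2.3,-1.6,6],"turn":1.3,"jaw":55},
  {"xyz":[2.3,-1.6,7.5],"turn":1.3,"jaw":55},
  {"xyz":[2.3,-1.6,7.5],"turn":1.3,"jaw":55},
])

```text
clock: 6.57
position: [0.6269, 0.0744, 0.1601]
ee_rot: [-3.105, 0.436, 0.004]
force: [-0.6, 0.4, -0.7]
width: 0.785
```

```bash
python3 - <<'E'
from h import *
d=snap('wrist','w6'); o=observe(); M=R.from_rotvec(o['ee_rot']).as_matrix()
print(o['clock'],o['position'],o['width'],M.round(3))
e=np.array([.272,.962,0]);g=np.array([.6302,.0792,0])
print((M.T@(g-.002*e+[0,0,.115]-o['position'])*100).round(2))
E
```

```text
6.6167 [0.6277947  0.07468958 0.16218174] 0.7840044438640458 [[ 0.961 -0.275  0.001]
 [-0.275 -0.961  0.007]
 [-0.001 -0.007 -1.   ]]
[ 0.11 -0.27  4.72]
```

View pics/w6.png

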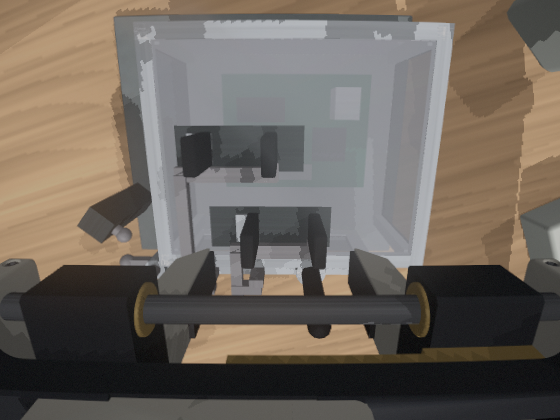

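arm_command([
  {"xyz":[0.1,-0.2,1.5],"turn":0,"jaw":55},
  {"xyz":[0.1,-0.2,3],"turn":0,"jaw":55},
  {"xyz":[0.1,-0.2,4.2],"turn":0,"jaw":55},
  {"xyz":[0.1,-0.2,4.7],"turn":0,"jaw":55},
  {"xyz":[0.1,-0.2,4.7],"turn":0,"jaw":55},
])

```text
clock: 7.03
position: [0.6289, 0.076, 0.1146]
ee_rot: [-3.105, 0.437, 0.003]
force: [-0.7, 0.9, -0.1]
width: 0.78
```

```bash
python3 - <<'E'
from h import *
d=snap('wrist','w7'); o=observe(); M=R.from_rotvec(o['ee_rot']).as_matrix()
print(o['clock'],o['position'],o['width'],o['force'])
e=np.array([.272,.962,0]);g=np.array([.6302,.0792,0])
print((M.T@(g+[0,0,.115]-o['position'])*100).round(2))
E
```

```text
7.0833 [0.62935169 0.07624779 0.11542806] 0.7864699202413132 [ 0.04925112 -0.49467904  0.57160851]
[ 0.   -0.31  0.04]
```

View pics/w7.png

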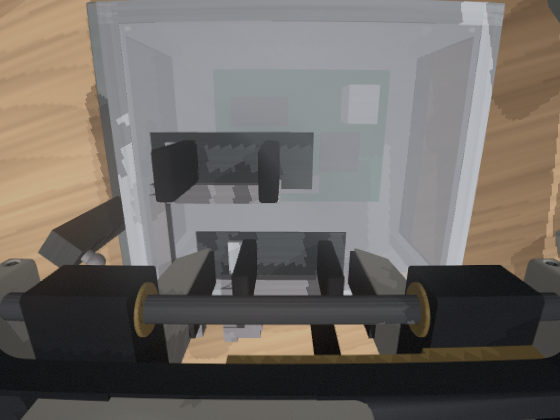

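arm_command([
  {"xyz":[0,-0.3,0],"turn":0,"jaw":80},
  {"xyz":[0,-0.3,0],"turn":0,"jaw":120},
  {"xyz":[0,-0.3,0],"turn":0,"jaw":150},
  {"xyz":[0,-0.3,0],"turn":0,"jaw":170},
  {"xyz":[0,-0.3,0],"turn":0,"jaw":170},
], force=15)

```text
clock: 7.5
position: [0.6305, 0.0779, 0.116]
ee_rot: [-3.105, 0.438, -0.001]
force: [-0.5, -4.2, 3.8]
width: 0.468
```

arm_command([
  {"xyz":[0,0,0],"turn":0,"jaw":180},
  {"xyz":[0,0,0],"turn":0,"jaw":180},
  {"xyz":[0,0,0],"turn":0,"jaw":180},
])

```text
clock: 7.75
position: [0.6309, 0.0792, 0.116]
ee_rot: [-3.104, 0.436, -0.002]
force: [3.1, 2.4, -1.7]
width: 0.41
```

arm_command([
  {"xyz":[0,0,0],"turn":0,"jaw":200},
  {"xyz":[0,0,0],"turn":0,"jaw":200},
  {"xyz":[0,0,0],"turn":0,"jaw":200},
], force=30)

```text
clock: 8.0
position: [0.6309, 0.0793, 0.1161]
ee_rot: [-3.104, 0.436, -0.002]
force: [1.6, 0.5, 0.0]
width: 0.409
```

```bash
python3 - <<'E'
from h import *
d=snap('wrist','w8'); o=observe(); 
print(o['clock'],o['position'],o['width'],o['force'])
E
```

```text
8.05 [0.6309489  0.07933636 0.11607206] 0.4034534328695608 [0.97032079 0.87402021 0.43541936]
```

View pics/w8.png

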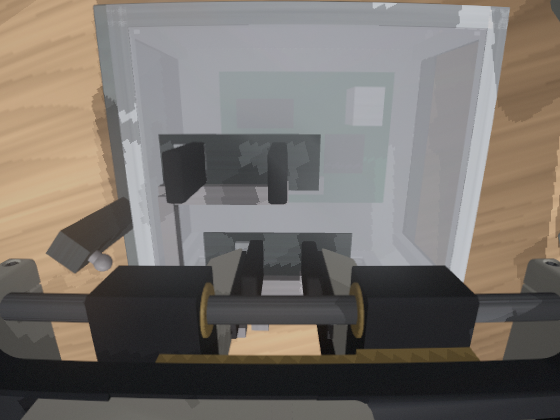

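arm_command([
  {"xyz":[0,0,0],"turn":0,"jaw":55},
  {"xyz":[0,0,0],"turn":0,"jaw":55},
  {"xyz":[0,0,-1],"turn":0,"jaw":55},
  {"xyz":[0,0,-3],"turn":0,"jaw":55},
  {"xyz":[0,0,-4.5],"turn":0,"jaw":55},
])

```text
clock: 8.47
position: [0.6307, 0.0791, 0.1625]
ee_rot: [-3.103, 0.436, -0.001]
force: [0.8, -0.5, 0.1]
width: 0.72
```

arm_command([
  {"xyz":[0,0,-0.5],"turn":0,"jaw":55},
  {"xyz":[3,-1.5,-0.5],"turn":0,"jaw":55},
  {"xyz":[5.5,-2.7,-0.5],"turn":0,"jaw":55},
  {"xyz":[5.5,-2.7,-0.5],"turn":0,"jaw":55},
  {"xyz":[5.5,-2.7,-0.3],"turn":0,"jaw":55},
])

```text
clock: 8.88
position: [0.6918, 0.0903, 0.1654]
ee_rot: [-3.103, 0.436, -0.002]
force: [-0.5, 0.1, 1.0]
width: 0.784
```

```bash
python3 - <<'E'
from h import *
d=snap('wrist','w9'); o=observe(); M=R.from_rotvec(o['ee_rot']).as_matrix()
print(o['clock'],o['position'],o['width'],o['force'])
e=np.array([.272,.962,0]);g=np.array([.6907,.0925,0])
print((M.T@(g-.002*e+[0,0,.115]-o['position'])*100).round(2),M.round(3))
E
```

```text
8.9333 [0.69060924 0.08997836 0.16475186] 0.7864925403980513 [-0.40936056  0.98049041 -0.62523816]
[-0.05 -0.01  4.98] [[ 0.961 -0.276  0.001]
 [-0.276 -0.961  0.007]
 [-0.002 -0.007 -1.   ]]
```

View pics/w9.png

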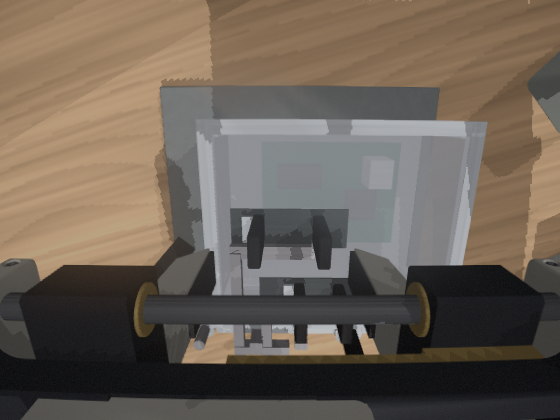

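arm_command([
  {"xyz":[-0.05,0.1,1.5],"turn":0,"jaw":55},
  {"xyz":[-0.05,0.1,3],"turn":0,"jaw":55},
  {"xyz":[-0.05,0.1,4.4],"turn":0,"jaw":55},
  {"xyz":[-0.05,0.1,5],"turn":0,"jaw":55},
  {"xyz":[-0.05,0.1,5],"turn":0,"jaw":55},
])

```text
clock: 9.35
position: [0.6881, 0.0891, 0.1132]
ee_rot: [-3.105, 0.436, 0.006]
force: [-0.4, 0.7, -0.3]
width: 0.789
```

arm_command([
  {"xyz":[0,-0.3,0],"turn":0,"jaw":80},
  {"xyz":[0,-0.3,0],"turn":0,"jaw":120},
  {"xyz":[0,-0.3,0],"turn":0,"jaw":150},
  {"xyz":[0,-0.3,0],"turn":0,"jaw":170},
  {"xyz":[0,-0.3,0],"turn":0,"jaw":170},
], force=15)

```text
clock: 9.77
position: [0.6886, 0.0908, 0.1138]
ee_rot: [-3.106, 0.438, 0.006]
force: [1.0, 10.4, -0.3]
width: 0.474
```

arm_command([
  {"xyz":[0,0,0],"turn":0,"jaw":180},
  {"xyz":[0,0,0],"turn":0,"jaw":180},
  {"xyz":[0,0,0],"turn":0,"jaw":180},
])

```text
clock: 10.02
position: [0.6893, 0.0935, 0.1139]
ee_rot: [-3.103, 0.435, 0.004]
force: [2.9, 5.3, -5.6]
width: 0.414
```

arm_command([
  {"xyz":[0,0,0],"turn":0,"jaw":200},
  {"xyz":[0,0,0],"turn":0,"jaw":200},
  {"xyz":[0,0,0],"turn":0,"jaw":200},
], force=30)

```text
clock: 10.27
position: [0.6894, 0.0936, 0.1138]
ee_rot: [-3.103, 0.435, 0.004]
force: [0.8, 1.1, -2.8]
width: 0.408
```

```bash
python3 - <<'E'
from h import *
d=snap('wrist','w10'); o=observe(); 
print(o['clock'],o['position'],o['width'],o['force'])
E
```

```text
10.3167 [0.68935413 0.09360127 0.11385581] 0.4122351792328728 [ 0.15950337  1.51206846 -2.37376371]
```

View pics/w10.png

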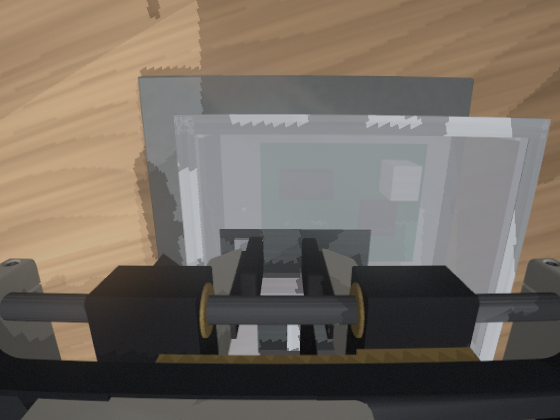

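arm_command([
  {"xyz":[0,0,0],"turn":0,"jaw":55},
  {"xyz":[0,0,0],"turn":0,"jaw":55},
  {"xyz":[0,0,-1],"turn":0,"jaw":55},
  {"xyz":[0,0,-4],"turn":0,"jaw":55},
  {"xyz":[0,0,-8],"turn":0,"jaw":90},
])

```text
clock: 10.73
position: [0.6876, 0.0926, 0.1925]
ee_rot: [-3.104, 0.435, 0.012]
force: [0.8, 0.0, 0.4]
width: 0.658
```

arm_command([
  {"xyz":[-3,0.5,-1],"turn":-7,"jaw":130},
  {"xyz":[-6,1,-2],"turn":-14,"jaw":130},
  {"xyz":[-9,1.5,-3],"turn":-21,"jaw":130},
  {"xyz":[-12,2,-3.5],"turn":-28,"jaw":130},
  {"xyz":[-14,2,-3.5],"turn":-35,"jaw":130},
])

```text
clock: 11.15
position: [0.5461, 0.1117, 0.2313]
ee_rot: [-3.088, -0.528, 0.004]
force: [0.0, -0.7, 0.9]
width: 0.492
```

arm_command([
  {"xyz":[0,0,0],"turn":-6,"jaw":130},
  {"xyz":[0,0,0],"turn":-10,"jaw":130},
  {"xyz":[0,0,0],"turn":-10,"jaw":130},
])

```text
clock: 11.4
position: [0.5462, 0.1119, 0.233]
ee_rot: [-3.029, -0.801, -0.001]
force: [-0.2, -0.5, -0.3]
width: 0.492
```

```bash
python3 - <<'E'
from h import *
d=snap('wrist','w11');  o=observe(); M=R.from_rotvec(o['ee_rot']).as_matrix()
print(o['clock'],o['position'],o['width'],o['joints'].round(3),M.round(3))
def pts(d,x0,x1,y0,y1):
    v,u=np.mgrid[y0:y1,x0:x1]
    p=cv2.undistortPoints(np.stack([u.ravel(),v.ravel()],1).astype(float)[:,None],d['camera_matrix'],d['distortion'])[:,0]
    T=d['cam_to_world']; z=d['depth'][y0:y1,x0:x1].ravel()
    P=(T[:3,:3]@(np.c_[p[:,0],-p[:,1],-np.ones(len(p))]*z[:,None]).T).T+T[:3,3]
    return P[z>0]
P=pts(load('w5'),170,200,155,192); Q=P[(P[:,2]>.161)]; print(len(Q),Q.mean(0),Q.min(0),Q.max(0))
P=pts(d,0,560,0,420); Q=P[(P[:,2]>.135)&(P[:,2]<.175)]
m=(np.hypot(Q[:,0]-.5884,Q[:,1]-.0633)<.02); Q=Q[m]; print(len(Q)); Q=Q[Q[:,2]>.161]
if len(Q): print(len(Q),Q.mean(0))
print(proj(d,(.588,.063,.165)))
E
```

```text
11.45 [0.54639851 0.11172571 0.23251544] 0.49127285437519186 [-0.077  0.341 -0.284  1.713  0.096  1.101 -1.448] [[ 0.872  0.49  -0.002]
 [ 0.49  -0.872  0.008]
 [ 0.002 -0.008 -1.   ]]<stdin>:10: RuntimeWarning: Mean of empty slice.
  ret = um.true_divide(
Traceback (most recent call last):
ValueError: zero-size array to reduction operation minimum which has no identity
```

View pics/w11.png

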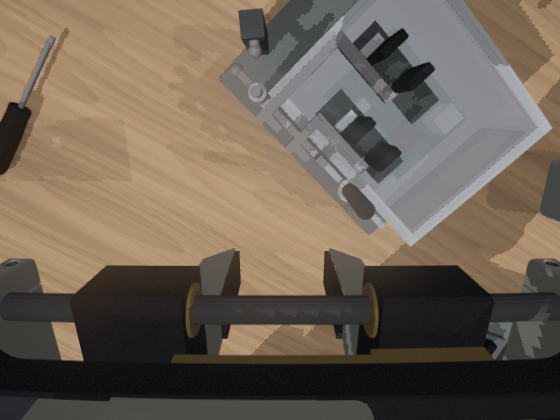

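```bash
python3 - <<'E'
from h import *
def pts(d,x0,x1,y0,y1):
    v,u=np.mgrid[y0:y1,x0:x1]
    p=cv2.undistortPoints(np.stack([u.ravel(),v.ravel()],1).astype(float)[:,None],d['camera_matrix'],d['distortion'])[:,0]
    T=d['cam_to_world']; z=d['depth'][y0:y1,x0:x1].ravel()
    return (T[:3,:3]@(np.c_[p[:,0],-p[:,1],-np.ones(len(p))]*z[:,None]).T).T+T[:3,3]
o=observe(); M=R.from_rotvec(o['ee_rot']).as_matrix()
for f,b in [('w5',(285,310,195,255)),('w11',(330,385,175,225))]:
    P=pts(load(f),*b); Q=P[(P[:,2]>.160)&(P[:,2]<.175)]; print(f,len(Q),Q.mean(0).round(4),((Q.min(0)+Q.max(0))/2).round(4),np.ptp(Q,axis=0).round(4))
P=pts(load('w11'),245,270,80,105); print('hinge',P[P[:,2]>.10].mean(0),P[:,2].max())
h=np.array([.621,.178]); 
print(proj(load('w11'),(.621,.178,.113)))
crop('w11',215,0,420,250,3,'w11c')
E
```

```text
w5 245 [0.5868 0.0636 0.1637] [0.5861 0.0637 0.1628] [0.0131 0.0133 0.0056]
w11 277 [0.5864 0.0649 0.1636] [0.586  0.0642 0.1629] [0.0135 0.0132 0.0058]
hinge [0.6187131  0.17753869 0.11849479] 0.3905298022294338
[257.43325714  89.06628858]
```

View pics/w11c.png

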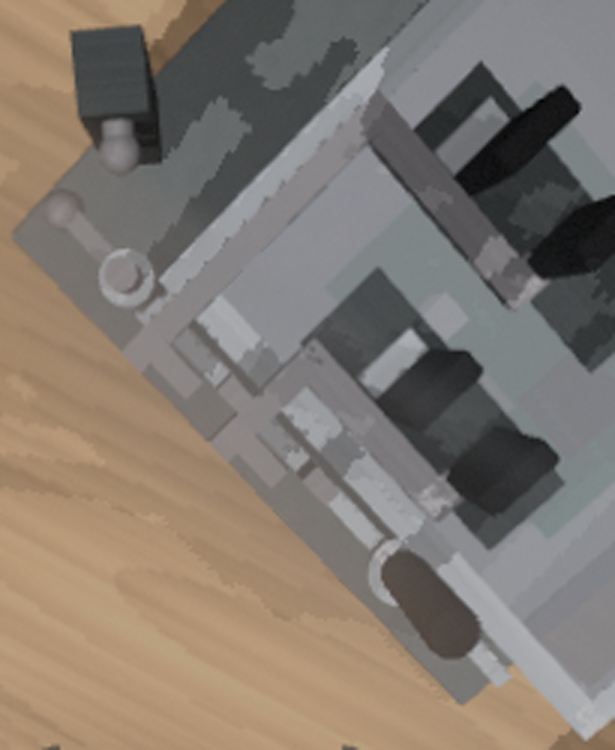

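arm_command([
  {"xyz":[0.5,3,0.5],"turn":0,"jaw":130},
  {"xyz":[1.1,6.1,2.5],"turn":0,"jaw":130},
  {"xyz":[1.1,6.1,4.5],"turn":0,"jaw":130},
  {"xyz":[1.1,6.1,5],"turn":0,"jaw":130},
  {"xyz":[1.1,6.1,5],"turn":0,"jaw":130},
])

```text
clock: 11.87
position: [0.5847, 0.0643, 0.1806]
ee_rot: [-3.031, -0.789, 0.005]
force: [-0.3, 1.2, 0.9]
width: 0.488
```

```bash
python3 - <<'E'
from h import *
d=snap('wrist','w12'); o=observe(); M=R.from_rotvec(o['ee_rot']).as_matrix()
print(o['clock'],o['position'],o['width'],(M.T@(np.array([.5862,.0643,.122])-o['position'])*100).round(2),proj(d,(.5862,.0643,.165)))
E
```

```text
11.9167 [0.58525383 0.06519317 0.18200604] 0.490547327418313 [0.03 0.18 6.  ] [282.79950476 253.06559293]
```

View pics/w12.png

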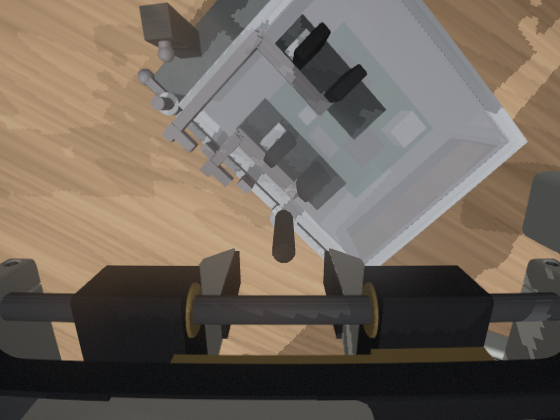

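arm_command([
  {"xyz":[0,0.1,2],"turn":0,"jaw":130},
  {"xyz":[0,0.1,4],"turn":0,"jaw":130},
  {"xyz":[0,0.1,5.5],"turn":0,"jaw":130},
  {"xyz":[0,0.1,5.9],"turn":0,"jaw":130},
  {"xyz":[0,0.1,5.9],"turn":0,"jaw":130},
])

```text
clock: 12.33
position: [0.5853, 0.0658, 0.1234]
ee_rot: [-3.03, -0.793, 0.002]
force: [0.0, -0.1, 0.4]
width: 0.486
```

arm_command([
  {"xyz":[0,0,0],"turn":0,"jaw":190},
  {"xyz":[0,0,0],"turn":0,"jaw":230},
  {"xyz":[0,0,0],"turn":0,"jaw":255},
  {"xyz":[0,0,0],"turn":0,"jaw":255},
  {"xyz":[0,0,0],"turn":0,"jaw":255},
], force=30)

```text
clock: 12.75
position: [0.5856, 0.0658, 0.1239]
ee_rot: [-3.03, -0.792, 0.001]
force: [-0.5, -4.8, 1.1]
width: 0.18
```

```bash
cat > sw.py <<'E'
from h import *
import sys
o=observe(); M=R.from_rotvec(o['ee_rot']).as_matrix(); p=o['position']
e=np.array([.272,.962]);f=np.array([.962,-.272]); h=np.array([.6188,.1797])
r=p[:2]-h; a=np.arctan2(-r@f,-r@e); print(o['clock'],p.round(4),'w',o['width'],'F',o['force'].round(1),'a',a,'rad',np.hypot(*r),'toolyaw',np.degrees(np.arctan2(M[1,1],M[0,1])))
for t in map(float,sys.argv[1:]):
    q=h+.12*(-e*np.cos(t)-f*np.sin(t)); print(t,q.round(4),(M.T@np.array([*(q-p[:2]),0])*100).round(2))
E
python3 sw.py .1 .2 .3 .4 .5 .6
```

```text
12.75 [0.5856 0.0658 0.1239] w 0.17979680768550318 F [-0.5 -4.8  1.1] a 0.008226651210241834 rad 0.11866098217206918 toolyaw -60.68615455819517
0.1 [0.5748 0.0681] [-0.83 -0.73  0.01]
0.2 [0.5639 0.073 ] [-1.54 -1.7   0.01]
0.3 [0.5535 0.0791] [-2.15 -2.73  0.02]
0.4 [0.5438 0.0861] [-2.65 -3.82  0.03]
0.5 [0.5348 0.094 ] [-3.04 -4.95  0.04]
0.6 [0.5267 0.1029] [-3.32 -6.12  0.05]
```

arm_command([
  {"xyz":[0,0,0],"turn":0,"jaw":255},
  {"xyz":[-0.8,-0.7,0],"turn":3,"jaw":255},
  {"xyz":[-1.5,-1.7,0],"turn":6,"jaw":255},
  {"xyz":[-2.1,-2.7,0],"turn":9,"jaw":255},
  {"xyz":[-2.6,-3.8,0],"turn":12,"jaw":255},
], force=45)

```text
clock: 13.17
position: [0.5448, 0.086, 0.1239]
ee_rot: [-3.097, -0.465, 0.0]
force: [8.3, 3.8, -11.2]
width: 0.144
```

```bash
python3 sw.py .4 .5 .6 .7 .8 .9
```

```text
13.1667 [0.5448 0.086  0.1239] w 0.1439711099224335 F [  8.3   3.8 -11.2] a 0.39262019892711447 rad 0.11937839277291501 toolyaw -72.91139135511582
0.4 [0.5438 0.0861] [-0.1  -0.04  0.  ]
0.5 [0.5348 0.094 ] [-0.72 -1.06  0.01]
0.6 [0.5267 0.1029] [-1.24 -2.15  0.02]
0.7 [0.5195 0.1124] [-1.65 -3.27  0.03]
0.8 [0.5132 0.1227] [-1.94 -4.44  0.04]
0.9 [0.5081 0.1335] [-2.12 -5.62  0.05]
```

arm_command([
  {"xyz":[-0.7,-1.1,0],"turn":3,"jaw":255},
  {"xyz":[-1.2,-2.1,0],"turn":6,"jaw":255},
  {"xyz":[-1.6,-3.3,0],"turn":9,"jaw":255},
  {"xyz":[-1.9,-4.4,0],"turn":12,"jaw":255},
  {"xyz":[-2.1,-5.6,0],"turn":15,"jaw":255},
])

```text
clock: 13.58
position: [0.5081, 0.1319, 0.1238]
ee_rot: [-3.134, -0.049, 0.003]
force: [5.4, -2.2, -10.2]
width: 0.144
```

```bash
python3 sw.py .9 1 1.1 1.2 1.3 1.4 1.5 1.57 1.6; python3 -c "
from h import *
snap('wrist','w13');print(observe()['joints'].round(2))"
```

```text
13.5833 [0.5081 0.1319 0.1238] w 0.14449422035483125 F [  5.4  -2.2 -10.2] a 0.887427942488642 rad 0.12058114928224305 toolyaw -88.19513654301792
0.9 [0.5081 0.1335] [ 0.   -0.16  0.  ]
1.0 [0.504  0.1448] [-0.37 -1.3   0.01]
1.1 [0.5011 0.1564] [-0.62 -2.48  0.02]
1.2 [0.4994 0.1683] [-0.76 -3.67  0.03]
1.3 [0.4988 0.1803] [-0.77 -4.87  0.04]
1.4 [0.4995 0.1922] [-0.67 -6.06  0.05]
1.5 [0.5013 0.2041] [-0.45 -7.24  0.06]
1.57 [0.5033 0.2122] [-0.22 -8.05  0.06]
1.6 [0.5044 0.2157] [-0.11 -8.39  0.06]
[-0.23  0.4  -0.16  1.93  0.07  0.82 -1.97]
```

View pics/w13.png

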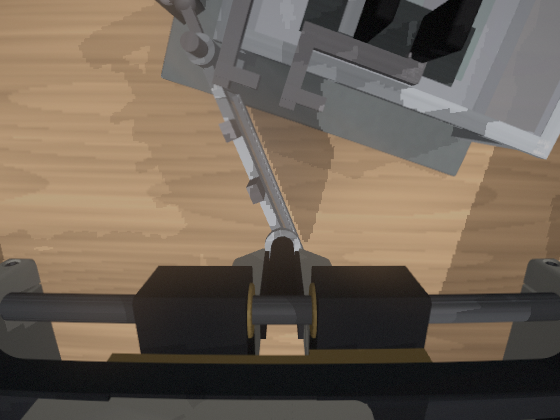

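arm_command([
  {"xyz":[-0.4,-1.3,0],"turn":3,"jaw":255},
  {"xyz":[-0.6,-2.5,0],"turn":6,"jaw":255},
  {"xyz":[-0.7,-3.7,0],"turn":9,"jaw":255},
  {"xyz":[-0.8,-4.9,0],"turn":12,"jaw":255},
  {"xyz":[-0.7,-6.1,0],"turn":15,"jaw":255},
])

```text
clock: 14.05
position: [0.4989, 0.1938, 0.1238]
ee_rot: [-3.113, 0.367, 0.005]
force: [7.9, -6.4, -11.7]
width: 0.145
```

```bash
python3 sw.py 1.4 1.5 1.57 1.6 ; python3 -c "
from h import *
print(observe()['joints'].round(2))"
```

```text
14.05 [0.4989 0.1938 0.1238] w 0.14501548454859223 F [  7.9  -6.4 -11.7] a 1.4124699323610674 rad 0.12073949020595182 toolyaw -103.43904361701583
1.4 [0.4995 0.1922] [ 0.1   0.14 -0.  ]
1.5 [0.5013 0.2041] [-0.   -1.06  0.01]
1.57 [0.5033 0.2122] [ 0.   -1.9   0.01]
1.6 [0.5044 0.2157] [ 0.02 -2.25  0.01]
[-0.39  0.41 -0.1   1.91  0.04  0.83 -2.32]
```

arm_command([
  {"xyz":[0,-1,0],"turn":0,"jaw":255},
  {"xyz":[0,-1.9,0],"turn":0,"jaw":255},
  {"xyz":[0,-2.1,0],"turn":0,"jaw":255},
  {"xyz":[0,-2.1,0],"turn":0,"jaw":255},
  {"xyz":[0,-2.1,0],"turn":0,"jaw":255},
])

```text
clock: 14.47
position: [0.5036, 0.2131, 0.1237]
ee_rot: [-3.114, 0.367, 0.006]
force: [-0.3, -5.2, -2.7]
width: 0.146
```

```bash
python3 sw.py 1.57; python3 -c "
from h import *
snap('wrist','w14');snap('top','t14');snap('side','s14');crop('top0',0,0,1,1,1,'x');crop('t14',195,125,325,245,6,'t14c');crop('s14',210,120,380,250,4.5,'s14c')"
```

```text
14.4667 [0.5036 0.2131 0.1237] w 0.14633552789757395 F [-0.3 -5.2 -2.7] a 1.5774779815022748 rad 0.11999114381455048 toolyaw -103.42794714144718
1.57 [0.5033 0.2122] [-0.    0.09 -0.  ]
```

View pics/w14.png

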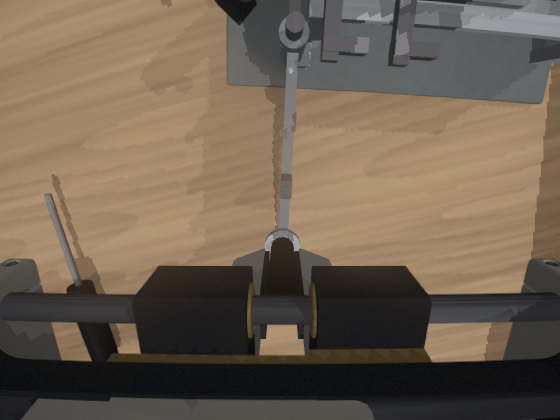

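View pics/t14.png

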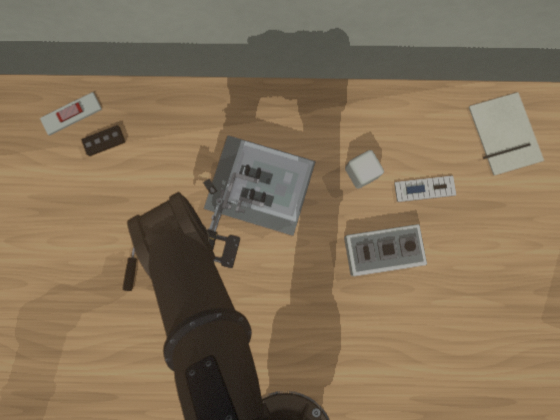

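View pics/s14c.png

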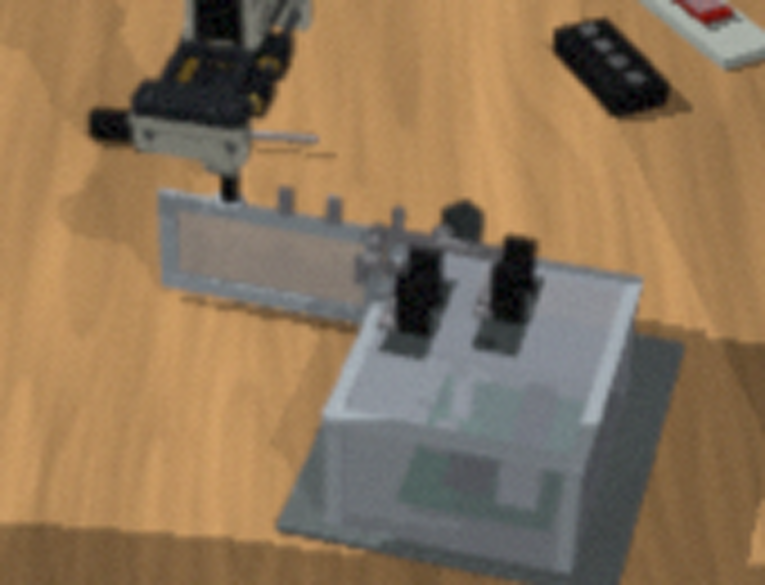

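```bash
python3 sw.py; python3 -c "
from cell import sign_off
print(sign_off())"
```

```text
14.6167 [0.5036 0.2132 0.1238] w 0.1476118585059364 F [ 0.1 -4.1 -4.1] a 1.577884174715435 rad 0.11996417094870343 toolyaw -103.47369147505405
the job is handed in; nothing more can be done
None
```

The guard is safe and open, and I handed the job in at 14.6 s with the gripper still holding the gate wide open.

- **Keys:** I pressed round, then square, then bar, each to its hard stop (23–33 N at the end of each press), and lifted clear before the next.
- **Catches:** I squeezed the front catch, then the rear. Both stopped at about 38 mm over the tabs, which matches fully shut. Raising the grip from 15 N to 30 N moved them no further.
- **Gate:** I pinched the post and swung it past the detent to about 1.58 rad. The grip is on about 45 N, with the jaws on the 14 mm post. The wrist and side pictures show the gate about square to the front.
- **Loose things:** The cube and breadboard look unmoved in the last top and side pictures. The arm partly covers the screwdriver in the top view, but what shows of it is where it was.

**One disagreement:** I measured the key tops at about 72 mm above the bench from the cameras and by touch, against 78 mm in the text. The presses went to the felt stop at about 66 mm, which is the full 6 mm of travel. The guard heights agreed with the text.

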